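# Rub down a tin's corner label, face by face

## Task

The square tin in the rubbing jig has a brown paper label wrapped round one corner, so two neighbouring faces carry paper. Square up the labelled face nearer the rail to the rubbing bar and slide the bar right across it to the other end of the rail; then turn the tin a quarter turn so the second labelled face squarely meets the bar and slide the bar all the way back across it to where it began. Keep the tin down in its seat, still facing that way at the end, and do not disturb the bowl, saucer, jar or scoop.

Things in the scene. Friction and masses are not known exactly. Their poses are not given: they have to be found in the camera images.
- jig: Fixed jig on a grey base plate 205 x 250 x 8 mm. Origin: on the counter, under the centre of the round seat. Seat: steel ring, inner radius 45, outer 51 mm, floor 8 and rim 20 mm above the counter. Jig x points from seat to rail, away from the robot (within 0.35 rad). Rail: 12 mm rod along jig y at x = 95 mm, 34 mm high, end blocks at y = +-112 mm, 46 mm high.
- carriage (a joint): Travel of the rubbing carriage along the rail, m: 0 at the start end (jig y = -75 mm), 0.15 at the other end (jig y = +75 mm), 0.075 level with the seat centre. It drags lightly (about 1 N) and stays where left.
- tab_top (a point): Centre of the top of the carriage's black upright push tab: 30 mm (jig x) by 14 mm (jig y), from 47 to 101 mm above the counter, at jig x = 99 mm.
- bar: Smooth white nylon rubbing bar, sprung, on the carriage: 80 mm along jig y (flat for the middle 22 mm), 30 to 74 mm above the counter, sloping back 8 mm at both ends. Origin: middle of its flat face, at counter height. The face looks to jig -x, at jig x = 29 mm when free; a square tin presses it back 3 mm (it gives 14 mm, 1 to 3 N). At either rail end it clears the turning tin.
- tin: Closed aluminium tin 64 x 64 x 70 mm fixed on a round puck (radius 43, 10 mm thick) that turns in the seat with 2 mm play; about 0.75 kg. Origin: centre of the puck's underside, 8 mm above the counter; tin walls from 18 to 88 mm above the counter. Kraft paper label on its own +x and -y faces. At the start +x is within 0.6 rad of facing the rail.
- face_one (a point): Centre of the tin's +x face, the labelled face rubbed first (32 mm from the tin's axis, 50 mm above the counter).
- face_two (a point): Centre of the tin's -y face, the labelled face rubbed second (32 mm from the axis, 50 mm above the counter); a quarter turn counter-clockwise seen from above brings it where face one was.
- bowl: Stainless steel bowl, 150 mm across, 65 mm tall; bystander. Origin under its centre.
- saucer: Blue ceramic saucer, 140 mm across, 20 mm tall; bystander. Origin under its centre.
- jar: Glass jar with steel flip-top lid, 75 mm across, 106 mm tall; bystander. Origin under its centre.
- scoop: White plastic scoop, 160 mm long, 32 mm tall; bystander. Origin under the centre of its tray.
Mind the look-alikes: they are no part of the job. Leave any purple look-alike of the tin alone.

How it is judged:
On the way, in this order (a step that is already met when the one before it is completed fails the run):
1. the bar rubs the first labelled face, which stands square to it, half way along the rail (value of joint carriage between 0.05 and 0.1 m and contact force between bar and tin above 0.4 N and x of face_one in the frame of jig above 0.024 m and y of face_one in the frame of jig between -0.007 and 0.007 m), for 0.06 s.
2. the bar has been slid to the other end of the rail, the first face still facing the rail (value of joint carriage above 0.14 m and x of face_one in the frame of jig above 0.022 m), for 0.05 s.
3. with the bar still at that end, the tin is turned so that the second labelled face stands square to the rail (x of face_two in the frame of jig above 0.024 m and y of face_two in the frame of jig between -0.007 and 0.007 m and value of joint carriage above 0.13 m), for 0.1 s.
4. the bar rubs the second labelled face on the way back (value of joint carriage between 0.05 and 0.1 m and contact force between bar and tin above 0.4 N and x of face_two in the frame of jig above 0.024 m and y of face_two in the frame of jig between -0.007 and 0.007 m), for 0.06 s.
At the end, for the whole second after the job is handed in: The carriage is back within 12 mm of its start end; the second labelled face looks at the rail, its centre within 7 mm sideways of the seat's centre line (about 0.2 rad); the tin sits upright in its seat (underside within 4 mm of the seat floor), at rest (value of joint carriage below 0.012 m and x of face_two in the frame of jig above 0.024 m and y of face_two in the frame of jig between -0.007 and 0.007 m and z of tin in the frame of jig below 0.012 m and angle between tin's own z axis and vertical below 0.06 rad and linear speed of tin below 0.02 m/s and angular speed of tin below 0.1 rad/s); the robot touches nothing.
It fails at once if the tin is lifted or tipped out of its seat (z of tin in the frame of jig above 0.018 m or angle between tin's own z axis and vertical above 0.2 rad).
It fails at once if the bowl, saucer, jar or scoop is moved more than 25 mm (distance of any of bowl, saucer, jar, scoop from where it was at the start of the episode above 0.025 m).
It also fails if it takes over 72 s, if anything falls off the work surface, if the arm or the gripper's body presses on something with over 40 N, if the wrist force passes 120 N, or if a joint passes its speed limit or range.

## Robot

A 6-joint arm with a two-finger parallel gripper is mounted at the origin on the work surface. World frame = base frame: x ahead of the robot, y to its left, z up, the work surface at z = 0. Lengths are in m, angles in rad, forces in N, time in s.
With the tool pointing down it reaches from about 0.375 to 0.975 m from the base axis. Payload 3.8 kg.
Tool frame: the origin (TCP) lies on the centre line of the jaws, within the pads' length; the fingertips stand 14 mm ahead of it and the grasp point (between the pads) lies 5 mm behind it (bot.finger_overhang is the distance from the TCP to the fingertips, in m); y points along the fingers, x is the direction in which the jaws open and shut, and the axes are right-handed (so a half turn about y gives the same grasp; the last joint's range is limited). The gripper opens to 85 mm and grips with 20 to 120 N. Pads are 22 mm wide; open, the fingers measure 114 mm over their backs; the gripper's body (76 mm by 85 mm) begins 54 mm behind the grasp point. The pads swing forward as they close: fully open they stand 13 mm farther back than shut.
Start: joints at [-1.229, 0.264, 1.604, -0, 1.274, -0.037], TCP at [0.25, -0.627, 0.221] pointing down, gripper open.
Joint ranges: [-2.63, 2.63], [-0.94, 2.18], [0.31, 2.57], [-1.31, 4.45], [0, 2.66], [-2.55, 2.55]. Speed limits (rad/s): [2.57, 2.57, 3.14, 3.14, 3.14, 3.14].

## Interface

Orientations are given as a rotation vector (axis times angle).
In Python, from workcell import readout, read_camera, bot, spotter gives the robot as it stands.
- The arm moves only by the tool jog_arm, never from a script. Its argument "increments" is a list of rows, each a list of 7 numbers: the shift along the tool's x, y, z in m, then the turn, a rotation vector about the tool's x, y, z in rad, then the opening, from 0 (shut) to 1 (fully open). A call has 1 to 10 rows; each row shifts and turns the pose as measured when the row begins, along the tool's axes as they then stand; what a row does not reach is not made up. A row lasts 1/8 s, in which the tool goes at most 62.5 mm and 10.7 degrees, less where a joint would pass 70% of its speed; a pose out of reach is approached as far as the arm can. A call with a gripper value outside its range is refused whole. The fingers move at their own pace and stop on an object; "force" is the grip in N (left out, the last holds). Time passes only in rows, so rows that do not move let the fingers close. It gives the time, the measured TCP pose, the force and the opening at its end, in the units of the state.
- readout.read_state(): the state, without advancing time (a new reading comes with each control period).
- read_camera(name): name is "scene" or "side" or "wrist"; returns a dict with "img" (400x640x3 uint8, blue, green, red), "range_z" (400x640 float32, m along the optical axis (not along the pixel's ray), 0 where there is no reading), "fx", "fy", "cx", "cy" (pixels), "world_from_camera" (4x4, takes a point from camera to world coordinates). Camera axes: x right, y down, z forward; pixel columns grow to the right and rows downward; lengths in m; the calibration is good to about 2 mm. A picture is of the moment at which its call begins.
- bot.finish_job(): hands the job in, once; it reports no verdict.
Trained networks look in a picture, given as the dict that the camera call returned (one of the last four; its "shot" number tells which), for a name from the list of things; names that differ only in an ending like _2 or _b are one class to them, and where a whole thing is asked for, a point or a joint stands for the part that bears it (a point fixed in the world has none). Each returns a list of dicts, best first, with "p" (0 to 1); they miss things now and then, are a little off and sometimes report something else, mostly with a low value. They report only what shows in the picture. A call takes as long as a camera call. They do not tell look-alikes from the thing itself.
- spotter.masks_of(picture, thing): "mask" (400x640 bool, what is visible of it) and "location" ([column, row] in pixels, amid what is visible of it).
- spotter.spot_point(picture, thing): "location" ([column, row] in pixels: a listed point, or the origin of a listed thing).
The state is a dict: "time": time; "q": joint angles; "joint_vel": joint speeds; "joint_torque": joint torques, N m; "tool_pos": TCP position; "tcp_rot": TCP orientation; "wrist_force": force on the tool from outside, world axes, zero at the start; "torque": the same for the moment, N m; "width": opening from 0.0 (shut) to 1.0 (fully open).
Only numpy, scipy, OpenCV 4.12 (cv2) and the standard library are available. Lean on these libraries where they do the work, as an engineer would, in place of code of your own. Each camera call takes 0.05 s, during which the arm holds its last target. There are 200 camera calls.

## Working session

There is one attempt and no reset: what is moved stays moved. The work goes in short steps, Python scripts to look and compute and a tool call to move; the robot and the scene stay as the last step left them, time stands still between calls to the robot, and variables do not carry over. Pictures are saved under pics/ and viewed, about 8 in all and at most 12, crops included, and the job is handed in when it is done.

Besides the shell and the picture viewer there is one more tool, called after "Call:" as a command line: name --pt "numbers of a row" for each row, then --argument value for the rest. jog_arm: Moves the arm, as the interface text tells. Its arguments: {"type":"object","properties":{"increments":{"type":"array"},"force":{"type":"number"}},"required":["increments"]}

```bash
mkdir -p pics; ls
cat > h.py <<'E'
import numpy as np, cv2
from workcell import readout, read_camera, bot, spotter
def world(p,px,win=2):
    c,r=int(round(px[0])),int(round(px[1]))
    z=p["range_z"][max(r-win,0):r+win+1,max(c-win,0):c+win+1]; z=z[z>0]
    z=np.median(z) if z.size else 0
    return (p["world_from_camera"]@np.array([(px[0]-p["cx"])/p["fx"]*z,(px[1]-p["cy"])/p["fy"]*z,z,1]))[:3]
def onplane(p,px,h):
    T=p["world_from_camera"]; d=T[:3,:3]@np.array([(px[0]-p["cx"])/p["fx"],(px[1]-p["cy"])/p["fy"],1]); o=T[:3,3]
    return o+d*(h-o[2])/d[2]
def cloud(p,m=None):
    z=p["range_z"]; r,c=np.nonzero((z>0)&(m if m is not None else True)); z=z[r,c]
    P=np.c_[(c-p["cx"])/p["fx"]*z,(r-p["cy"])/p["fy"]*z,z]
    return P@p["world_from_camera"][:3,:3].T+p["world_from_camera"][:3,3],r,c
E
python3 - <<'E'
from h import *
np.set_printoptions(precision=3,suppress=True)
ims=[]
for n in ["scene","side"]:
    p=read_camera(n); ims.append(p["img"]); cv2.imwrite(f"pics/{n}0.png",p["img"])
    print(n,p["world_from_camera"][:3,3])
    for t in ["jig","tin","carriage","bar","bowl","saucer","jar","scoop"]:
        for d in spotter.masks_of(p,t)[:3]: print(t,round(d["p"],2),np.array(d["location"]),world(p,d["location"]),d["mask"].sum())
    for t in ["tab_top","face_one","face_two","tin","jig","bar"]:
        for d in spotter.spot_point(p,t)[:2]: print(" pt",t,round(d["p"],2),np.array(d["location"]),world(p,d["location"]))
print(readout.read_state())
E
```

```text
pics
scene [ 1.554 -0.036  0.987]
jig 0.67 [313.3 235.8] [ 0.615 -0.053  0.008] 2468
jig 0.38 [296.2 229.6] [ 0.672 -0.107  0.098] 399
jig 0.2 [294.3 224.6] [ 0.609 -0.117  0.06 ] 232
tin 0.8 [307.8 183. ] [ 0.394 -0.071  0.073] 522
tin 0.63 [252.1 221.9] [ 0.609 -0.261  0.078] 665
tin 0.62 [450.9 249.2] [0.695 0.415 0.009] 424
carriage 0.65 [295.7 228.5] [ 0.664 -0.109  0.096] 436
bar 0.51 [296.7 225. ] [ 0.649 -0.106  0.097] 231
bowl 0.95 [441.1 197.4] [0.426 0.452 0.01 ] 1012
saucer 0.78 [209.7 189.7] [ 0.342 -0.473  0.008] 576
jar 0.63 [205.5 245. ] [ 0.719 -0.396  0.086] 784
scoop 0.91 [449.3 249.1] [0.69  0.412 0.004] 497
 pt tab_top 0.91 [298.4 229.8] [ 0.674 -0.1    0.099]
 pt face_one 0.97 [319.2 219.8] [ 0.584 -0.03   0.056]
 pt face_one 0.8 [258.9 224.7] [ 0.588 -0.244  0.043]
 pt face_two 0.85 [308.7 217.4] [ 0.588 -0.067  0.072]
 pt face_two 0.74 [317.2 180.6] [ 0.359 -0.034  0.056]
 pt tin 0.92 [315.8 224.8] [ 0.593 -0.043  0.04 ]
 pt tin 0.81 [252.8 230. ] [ 0.614 -0.263  0.043]
 pt jig 0.66 [312.3 225.7] [ 0.595 -0.055  0.038]
 pt jig 0.32 [321.9 220.5] [ 0.577 -0.021
[... 943 characters left out ...]
.564 -0.24   0.079]
 pt tin 0.7 [323.7 203.7] [ 0.534 -0.027  0.035]
 pt tin 0.7 [378.8 227.6] [ 0.335 -0.043  0.026]
 pt jig 0.47 [423.3 165.1] [ 0.364 -0.449  0.005]
 pt bar 0.47 [323.1 203.6] [ 0.535 -0.025  0.037]
 pt bar 0.4 [324.4 190.4] [ 0.535 -0.033  0.088]
{'time': 1.5, 'q': array([-1.229,  0.264,  1.604, -0.   ,  1.274, -0.037]), 'joint_vel': array([-0.001,  0.   , -0.001,  0.001, -0.   ,  0.   ]), 'joint_torque': array([  0.   , -51.505, -36.771,  -0.   ,   0.001,  -0.   ]), 'tool_pos': array([ 0.25 , -0.627,  0.221]), 'tcp_rot': array([-1.365,  0.926, -0.926]), 'wrist_force': array([-0.506,  0.904, -0.735]), 'torque': array([-0.062,  0.013,  0.006]), 'width': 0.9954676215657668}
```

Run:
```python
import cv2,numpy as np
a=cv2.imread("pics/scene0.png")[150:300,170:480];b=cv2.imread("pics/side0.png")[110:340,160:470]
a=cv2.resize(a,(640,310));b=cv2.resize(b,(640,475))
b=cv2.resize(b,(384,285));
a=cv2.imread("pics/scene0.png")[150:280,180:480];b=cv2.imread("pics/side0.png")[120:260,240:460]
cv2.imwrite("pics/v1.png",np.vstack([cv2.resize(a,(600,260),interpolation=3),cv2.resize(b,(534,340),interpolation=3)[:, :534] if 0 else cv2.copyMakeBorder(cv2.resize(b,(534,340),interpolation=3),0,0,0,66,0)]))
```

```text
(no output)
```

View pics/v1.png

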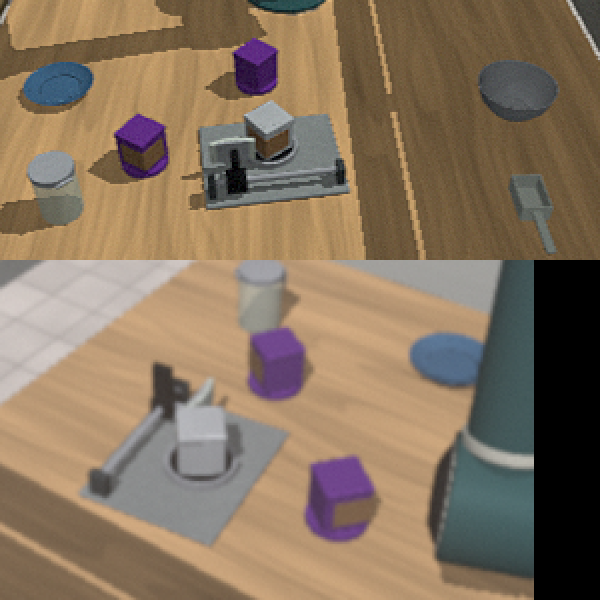

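Silver tin in the jig (scene ≈ (314,215), labelled, on the grey plate) is the target. Its look-alikes are the purple tins at scene (307,183) and (252,222). The carriage tab is at scene (298,230). Next: go above the jig for a close wrist view.

```bash
cat >> h.py <<'E'
from scipy.spatial.transform import Rotation as R
def goto(pos,jaw=None):
    "print displacement in tool axes, and turn about tool y to bring jaw (tool x) to world heading `jaw` (mod pi)"
    s=readout.read_state(); M=R.from_rotvec(s["tcp_rot"]).as_matrix()
    print("t",round(s["time"],2),"pos",s["tool_pos"].round(4),"tool x",M[:,0].round(3),"y",M[:,1].round(3),"F",np.round(s["wrist_force"],1),"w",round(s["width"],2),"q6",round(s["q"][5],2))
    if pos is not None: print("shift tool",(M.T@(np.array(pos)-s["tool_pos"])).round(4))
    h=np.arctan2(M[1,0],M[0,0]); 
    # tool y down: +turn about y reduces heading
    tilt=M.T@np.cross(M[:,1],[0,0,-1])
    print("heading",h.round(4),"tilt fix",tilt.round(4), "turn y", None if jaw is None else (-((jaw-h+np.pi/2)%np.pi-np.pi/2)).round(4))
E
python3 - <<'E'
from h import *
np.set_printoptions(precision=3,suppress=True)
goto([0.52,-0.05,0.30],0)
p=read_camera("wrist"); print(p["world_from_camera"])
s=readout.read_state(); M=R.from_rotvec(s["tcp_rot"]).as_matrix()
print(M.T@(p["world_from_camera"][:3,3]-s["tool_pos"]), M.T@p["world_from_camera"][:3,:3])
E
```

```text
t 1.5 pos [ 0.25  -0.627  0.221] tool x [ 0.37  -0.929 -0.   ] y [-0.  0. -1.] F [-0.5  0.9 -0.7] w 1.0 q6 -0.04
shift tool [-0.436 -0.079  0.465]
heading -1.192 tilt fix [ 0.  0. -0.] turn y -1.192
[[ 0.37  -0.89  -0.265  0.316]
 [-0.929 -0.355 -0.105 -0.601]
 [-0.001  0.285 -0.959  0.373]
 [ 0.     0.     0.     1.   ]]
[ 0.001 -0.152  0.072] [[ 1.     0.    -0.001]
 [ 0.001 -0.285  0.959]
 [ 0.    -0.959 -0.285]]
```

Call:
jog_arm --pt "-0.042 -0.008 0.044 0 0 0 1" --pt "-0.042 -0.008 0.044 0 0 0 1" --pt "-0.042 -0.008 0.044 0 0 0 1" --pt "-0.042 -0.008 0.044 0 0 0 1" --pt "-0.042 -0.008 0.044 0 0 0 1" --pt "-0.042 -0.008 0.044 0 0 0 1" --pt "-0.042 -0.008 0.044 0 0 0 1" --pt "-0.042 -0.008 0.044 0 0 0 1" --pt "-0.042 -0.008 0.044 0 0 0 1" --pt "-0.042 -0.008 0.044 0 0 0 1"

```text
time: 2.8
tool_pos: [0.5081, -0.067, 0.3035]
tcp_rot: [-1.36, 0.927, -0.938]
wrist_force: [1.6, -1.1, -0.7]
width: 1.0
```

Call:
jog_arm --pt "0 0 0 0 -0.18 0 1" --pt "0 0 0 0 -0.18 0 1" --pt "0 0 0 0 -0.18 0 1" --pt "0 0 0 0 -0.18 0 1" --pt "0 0 0 0 -0.18 0 1" --pt "0 0 0 0 -0.18 0 1"

```text
time: 3.55
tool_pos: [0.5103, -0.0606, 0.3055]
tcp_rot: [-1.571, 0.054, -0.071]
wrist_force: [0.5, -0.3, -0.2]
width: 1.002
```

Run:
```python
from h import *
np.set_printoptions(precision=4,suppress=True)
goto([0.56,-0.04,0.3],0.2)
p=read_camera("wrist"); cv2.imwrite("pics/w1.png",p["img"])
for t in ["jig","tin","carriage","bar"]:
    for d in spotter.masks_of(p,t)[:3]: print(t,round(d["p"],2),np.array(d["location"]),world(p,d["location"]),d["mask"].sum())
for t in ["tab_top","face_one","face_two","tin","jig","bar"]:
    for d in spotter.spot_point(p,t)[:2]: print(" pt",t,round(d["p"],2),np.array(d["location"]),world(p,d["location"]))
```

```text
t 3.55 pos [ 0.5103 -0.0606  0.3055] tool x [ 0.997 -0.08   0.011] y [ 0.011 -0.002 -1.   ] F [ 0.5 -0.3 -0.2] w 1.0 q6 -0.09
shift tool [0.0478 0.006  0.0245]
heading -0.0796 tilt fix [0.0007 0.     0.011 ] turn y -0.2796
jig 0.92 [366.4 125.8] [ 0.5877 -0.0176  0.0183] 20994
tin 0.88 [363.  295.3] [ 0.5648 -0.2488  0.0807] 3374
tin 0.61 [198.8 180.9] [ 0.3635 -0.0645  0.0804] 3768
carriage 0.75 [410.8 190.5] [ 0.642  -0.1088  0.0473] 2019
bar 0.75 [383.2 192. ] [ 0.5977 -0.1003  0.0734] 890
 pt tab_top 0.9 [438.  198.1] [ 0.6589 -0.1058  0.1003]
 pt face_one 0.77 [373.4 278. ] [ 0.5871 -0.2458  0.0424]
 pt face_one 0.62 [361.7 138.1] [ 0.5699 -0.027   0.0877]
 pt face_two 0.83 [381.9 302. ] [ 0.5916 -0.2626  0.0802]
 pt face_two 0.72 [421.4 337.2] [ 0.5368 -0.0463  0.3942]
 pt tin 0.84 [357.3 279.8] [ 0.5599 -0.2347  0.0619]
 pt tin 0.78 [208.8 176.1] [ 0.377  -0.0594  0.0801]
 pt jig 0.36 [423.1 336.8] [ 0.5372 -0.0463  0.3941]
 pt bar 0.63 [369.3 191.9] [ 0.5908 -0.1175  0.0073]
```

View pics/w1.png

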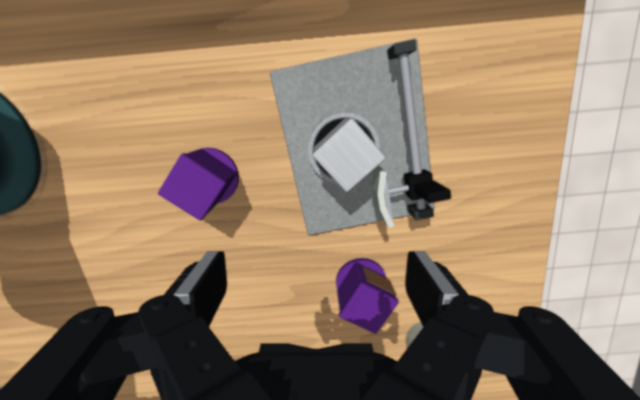

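```bash
cat >> h.py <<'E'
def rect(P):
    (c,wh,a)=cv2.minAreaRect((P[:,:2]*1000).astype(np.float32)); return np.array(c)/1000,np.array(wh),a
def tinpose(p,c0,yaw):
    P,r,c=cloud(p); m=(abs(P[:,2]-0.088)<0.008)&(np.hypot(P[:,0]-c0[0],P[:,1]-c0[1])<0.055)
    Q=P[m]; im=np.zeros(p["range_z"].shape,np.uint8); im[r[m],c[m]]=1
    im=cv2.morphologyEx(im,cv2.MORPH_OPEN,np.ones((3,3))); k=im[r[m],c[m]]>0; Q=Q[k]
    cc,wh,a=rect(Q); t=np.radians(a)-yaw; t=(t+np.pi/4)%(np.pi/2)-np.pi/4
    print("tin top",cc.round(4),"size",wh.round(1),"z",np.median(Q[:,2]).round(4),"n",len(Q),"rot rel jig (mod 90)",t.round(3)); return cc,t
E
python3 - <<'E'
from h import *
np.set_printoptions(precision=4,suppress=True)
p=read_camera("wrist")
d=spotter.masks_of(p,"jig")[0]
P,r,c=cloud(p,cv2.morphologyEx(d["mask"].astype(np.uint8),cv2.MORPH_OPEN,np.ones((3,3)))>0)
print(np.histogram(P[:,2],bins=np.arange(-.01,.12,.004)))
pl=P[(P[:,2]>0.004)&(P[:,2]<0.02)&(np.hypot(P[:,0]-.58,P[:,1]+.03)<.2)]
print("plate",rect(pl))
tinpose(p,[0.553,-0.035],0)
A,rr,cc=cloud(p)
near=np.hypot(A[:,0]-.6,A[:,1]+.03)<.16
rod=A[near&(A[:,2]>.028)&(A[:,2]<.037)&(A[:,0]>.615)]
print("rod",rect(rod),len(rod)); 
hi=A[near&(A[:,2]>.040)&(A[:,2]<.05)&(A[:,0]>.6)]; print("hi",rect(hi))
tab=A[near&(A[:,2]>.095)&(A[:,2]<.106)&(A[:,0]>.6)]; print("tab",rect(tab),len(tab), np.median(tab,0))
bar=A[near&(A[:,2]>.069)&(A[:,2]<.078)&(A[:,1]<-.06)&(A[:,0]<.63)]; print("bar",rect(bar),len(bar))
ring=A[(np.hypot(A[:,0]-.55,A[:,1]+.03)<.075)&(A[:,2]>.016)&(A[:,2]<.024)]
f=cv2.fitEllipse((ring[:,:2]*1000).astype(np.float32)); print("ring",f,cv2.minEnclosingCircle((ring[:,:2]*1000).astype(np.float32)),len(ring))
E
```

```text
(array([    0,     8,   166,   992, 15467,    74,    96,   660,    42,
          57,   122,   549,   877,   461,   405,    61,    49,    54,
          61,    50,   460,   129,    31,    38,    46,    28,    52,
         235,     1,     0,     0,     0]), array([-0.01 , -0.006, -0.002,  0.002,  0.006,  0.01 ,  0.014,  0.018,
        0.022,  0.026,  0.03 ,  0.034,  0.038,  0.042,  0.046,  0.05 ,
        0.054,  0.058,  0.062,  0.066,  0.07 ,  0.074,  0.078,  0.082,
        0.086,  0.09 ,  0.094,  0.098,  0.102,  0.106,  0.11 ,  0.114,
        0.118]))
plate (array([ 0.5753, -0.0451]), array([205.066 , 249.7313]), 7.100259304046631)
tin top [ 0.5534 -0.0479] size [65.7 65.6] z 0.0881 n 2841 rot rel jig (mod 90) 0.66
rod (array([ 0.6465, -0.0361]), array([ 34.9999, 234.656 ]), 5.213243007659912) 422
hi (array([ 0.6369, -0.0361]), array([ 74.3805, 237.0655]), 0.1343630701303482)
tab (array([ 0.6598, -0.1044]), array([29.8358, 14.0704]), 7.187111854553223) 279 [ 0.6588 -0.1031  0.0998]
bar (array([ 0.598 , -0.1118]), array([14.9331, 79.6991]), 7.3610382080078125) 535
ring ((553.8416137695312, -48.816650390625), (91.67638397216797, 95.3739242553711), 129.9929656982422) ((553.4526977539062, -47.871185302734375), 51.38462448120117) 969
```

Call:
jog_arm --pt "0.042 0.03 0.015 0 -0.18 0 1" --pt "0 0.03 0 0 -0.18 0 1" --pt "0 0.03 0 0 -0.18 0 1" --pt "0 0.03 0 0 -0.18 0 1" --pt "0 0 0 0 0 0 1"

```text
time: 4.82
tool_pos: [0.5577, -0.0495, 0.184]
tcp_rot: [-1.516, -0.522, 0.502]
wrist_force: [-0.7, -0.6, -0.3]
width: 0.998
```

Run:
```python
from h import *
np.set_printoptions(precision=4,suppress=True)
goto([0.5534,-0.0479,0.12],0.66)
p=read_camera("wrist"); tinpose(p,[0.5534,-0.0479],0.125)
```

```text
t 4.83 pos [ 0.5577 -0.0495  0.184 ] tool x [0.794 0.608 0.01 ] y [ 0.014 -0.002 -1.   ] F [-0.7 -0.6 -0.3] w 1.0 q6 -0.79
shift tool [-0.003   0.064   0.0045]
heading 0.6533 tilt fix [0.0101 0.     0.0096] turn y -0.0067
tin top [ 0.5535 -0.0477] size [65.7 65.1] z 0.0881 n 5719 rot rel jig (mod 90) 0.532
```

Call:
jog_arm --pt "-0.002 0.03 0.003 0.01 -0.006 0.01 1" --pt "0 0.03 0 0 0 0 1" --pt "0 0 0 0 0 0 1"

```text
time: 5.25
tool_pos: [0.5613, -0.0493, 0.1319]
tcp_rot: [-1.517, -0.518, 0.498]
wrist_force: [-0.9, 0.2, -0.0]
width: 1.001
```

Run:
```python
from h import *
goto([0.5535,-0.0478,0.078],0.658)
```

```text
t 5.25 pos [ 0.5613 -0.0493  0.1319] tool x [0.797 0.604 0.01 ] y [ 0.014 -0.002 -1.   ] F [-0.9  0.2 -0. ] w 1.0 q6 -0.78
shift tool [-0.0059  0.0538  0.0065]
heading 0.6482 tilt fix [0.0102 0.     0.0098] turn y -0.0098
```

Call:
jog_arm --pt "-0.006 0 0.006 0.03 -0.01 0.03 1" --pt "0 0 0 0 0 0 1"

```text
time: 5.5
tool_pos: [0.556, -0.0486, 0.137]
tcp_rot: [-1.5, -0.496, 0.527]
wrist_force: [-0.8, -0.9, 0.6]
width: 1.002
```

Run:
```python
from h import *
goto([0.5535,-0.0478,0.078],0.658)
```

```text
t 5.5 pos [ 0.556  -0.0486  0.137 ] tool x [ 0.793  0.609 -0.016] y [-0.022  0.003 -1.   ] F [-0.8 -0.9  0.6] w 1.0 q6 -0.79
shift tool [-0.0006  0.059   0.0013]
heading 0.6547 tilt fix [-0.0153  0.     -0.0157] turn y -0.0033
```

Call:
jog_arm --pt "-0.001 0.02 0.001 -0.018 -0.004 -0.018 1" --pt "0 0.02 0 0 0 0 1" --pt "0 0.016 0 0 0 0 1" --pt "0 0 0 0 0 0 1"

```text
time: 6.0
tool_pos: [0.5614, -0.0493, 0.0881]
tcp_rot: [-1.519, -0.528, 0.498]
wrist_force: [-0.4, 0.2, 0.8]
width: 0.998
```

Run:
```python
from h import *
goto([0.5535,-0.0478,0.078],0.658)
```

```text
t 6.0 pos [ 0.5614 -0.0493  0.0881] tool x [0.793 0.609 0.014] y [ 0.02  -0.003 -1.   ] F [-0.4  0.2  0.8] w 1.0 q6 -0.79
shift tool [-0.0055  0.0099  0.0062]
heading 0.6545 tilt fix [0.0148 0.     0.0144] turn y -0.0035
```

Call:
jog_arm --pt "-0.006 0.004 0.007 0.017 -0.004 0.017 1" --pt "0 0 0 0 0 0 1"

```text
time: 6.25
tool_pos: [0.5531, -0.0475, 0.0853]
tcp_rot: [-1.508, -0.513, 0.517]
wrist_force: [-1.0, -0.4, -0.1]
width: 0.997
```

Run:
```python
from h import *
goto([0.5535,-0.0478,0.078],0.658)
```

```text
t 6.25 pos [ 0.5531 -0.0475  0.0853] tool x [ 0.791  0.612 -0.002] y [-0.003  0.    -1.   ] F [-1.  -0.4 -0.1] w 1.0 q6 -0.79
shift tool [ 0.0001  0.0073 -0.0005]
heading 0.6582 tilt fix [-0.0016 -0.     -0.0021] turn y 0.0002
```

Call:
jog_arm --pt "0 0 0 0 0 0 0.7" --pt "0 0 0 0 0 0 0.7" --pt "0 0 0 0 0 0 0.7" --pt "0 0 0 0 0 0 0.7" --force 25

```text
time: 6.75
tool_pos: [0.5542, -0.0476, 0.0865]
tcp_rot: [-1.509, -0.515, 0.516]
wrist_force: [0.4, 0.4, -0.7]
width: 0.699
```

Run:
```python
from h import *
goto([0.5535,-0.0478,0.085],0.125)
```

```text
t 6.75 pos [ 0.5542 -0.0476  0.0865] tool x [ 0.791  0.612 -0.   ] y [-0. -0. -1.] F [ 0.4  0.4 -0.7] w 0.7 q6 -0.79
shift tool [-0.0006  0.0015  0.0003]
heading 0.6581 tilt fix [ 0.     -0.     -0.0005] turn y 0.5331
```

Call:
jog_arm --pt "0 0 0 0 0 0 0.5" --pt "0 0 0 0 0 0 0.5" --pt "0 0 0 0 0 0 0.5" --force 25

```text
time: 7.12
tool_pos: [0.5542, -0.0476, 0.0865]
tcp_rot: [-1.509, -0.515, 0.516]
wrist_force: [-0.7, 0.2, 0.6]
width: 0.502
```

Run:
```python
from h import *
goto([0.5535,-0.0478,0.085],0.125)
```

```text
t 7.12 pos [ 0.5542 -0.0476  0.0865] tool x [ 0.791  0.612 -0.001] y [-0. -0. -1.] F [-0.7  0.2  0.6] w 0.5 q6 -0.79
shift tool [-0.0006  0.0015  0.0003]
heading 0.6581 tilt fix [-0.      0.     -0.0005] turn y 0.5331
```

Run:
```python
from h import *
p=read_camera("wrist"); q=read_camera("side"); s=read_camera("scene")
b=cv2.resize(q["img"][130:250,250:400],(400,320),interpolation=3); c=cv2.resize(s["img"][160:250,250:370],(400,300),interpolation=3)[:, :]
c=cv2.resize(c,(400,320))
cv2.imwrite("pics/v2.png",np.hstack([cv2.resize(p["img"],(400,250),interpolation=3) if 0 else cv2.resize(p["img"][100:400,120:520],(400,320)),np.zeros((320,0,3),np.uint8),b]));
P,r,cc=cloud(p); m=(np.hypot(P[:,0]-.5535,P[:,1]+.048)<.06)&(P[:,2]>.04)
print(np.histogram(P[m,2],bins=np.arange(.04,.16,.01)))
```

```text
(array([  293,   437,   609,   707, 11544,    52,   542,   867,  1018,
        1276,  2451]), array([0.04, 0.05, 0.06, 0.07, 0.08, 0.09, 0.1 , 0.11, 0.12, 0.13, 0.14,
       0.15]))
```

View pics/v2.png

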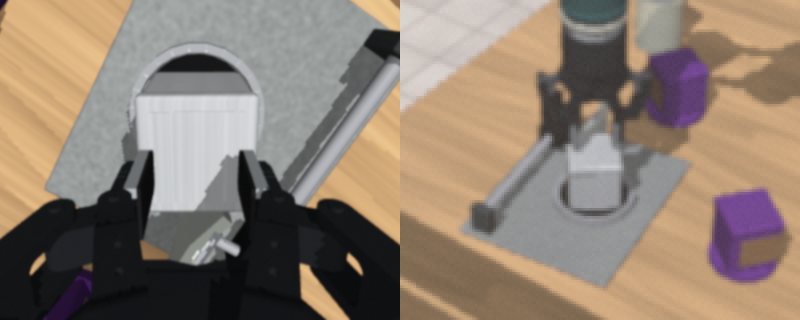

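Run:
```python
from h import *
np.set_printoptions(precision=4,suppress=True)
print(bot.finger_overhang,[a for a in dir(bot) if a[0]!='_'],readout.read_state())
s=readout.read_state(); M=R.from_rotvec(s["tcp_rot"]).as_matrix()
for n in ["wrist","side","scene"]:
    p=read_camera(n); P,r,c=cloud(p); L=(P-s["tool_pos"])@M
    m=(abs(L[:,0])<.07)&(abs(L[:,2])<.06)&(abs(L[:,1])<.05)&(p["img"][r,c].max(1)<70)
    for sg in (1,-1):
        Q=L[m&(sg*L[:,0]>0.005)]
        if len(Q)>5:
            print(n,sg,len(Q),"lo/hi pct",np.percentile(Q,[2,50,98],axis=0).round(4).tolist())
    tinpose(p,[.5535,-.048],.125)
```

```text
0.014 ['MotionError', 'finger_overhang', 'finish_job'] {'time': 7.275, 'q': array([-0.1303,  0.164 ,  1.9889, -0.0003,  0.9891, -0.7882]), 'joint_vel': array([ 0.0006, -0.0001, -0.0011,  0.0017,  0.0013, -0.0008]), 'joint_torque': array([ -0.0002, -41.3175, -32.0911,  -0.0016,   0.0029,   0.    ]), 'tool_pos': array([ 0.5541, -0.0476,  0.0865]), 'tcp_rot': array([-1.5088, -0.5148,  0.5156]), 'wrist_force': array([-0.0957,  0.2962,  0.3329]), 'torque': array([-0.0112,  0.0229, -0.0692]), 'width': 0.501900682332175}
wrist 1 1198 lo/hi pct [[0.0202, -0.0497, -0.0101], [0.0205, -0.0374, 0.0057], [0.0333, -0.0162, 0.011]]
wrist -1 1164 lo/hi pct [[-0.035, -0.0497, -0.0099], [-0.0225, -0.0369, 0.0054], [-0.0222, -0.0162, 0.0109]]
tin top [ 0.5538 -0.048 ] size [65.7 66. ] z 0.0881 n 11520 rot rel jig (mod 90) 0.539
tin top [ 0.549  -0.0486] size [61.1 68.4] z 0.0879 n 238 rot rel jig (mod 90) 0.455
scene 1 56 lo/hi pct [[0.0077, -0.047, -0.0354], [0.0278, -0.02, -0.0122], [0.0382, 0.0479, 0.0029]]
scene -1 57 lo/hi pct [[-0.0251, -0.049, -0.0341], [-0.0198, -0.0273, -0.0081], [-0.0052, 0.0396, 0.0073]]
tin top [ 0.5595 -0.0474] size [65.9 65.2] z 0.0883 n 196 rot rel jig (mod 90) 0.558
```

Run:
```python
from h import *
np.set_printoptions(precision=4,suppress=True)
s=readout.read_state(); M=R.from_rotvec(s["tcp_rot"]).as_matrix()
for n in ["wrist","side","scene"]:
    p=read_camera(n); P,r,c=cloud(p); L=(P-s["tool_pos"])@M
    m=(abs(L[:,0])<.06)&(abs(L[:,2])<.04)&(L[:,1]>-.06)&(L[:,1]<.03)
    for y0 in np.arange(-.06,.02,.005):
        k=m&(L[:,1]>=y0)&(L[:,1]<y0+.005); Q=L[k]
        print(n,y0.round(3),k.sum(),Q.min(0).round(3) if k.sum() else '',Q.max(0).round(3) if k.sum() else '')
```

```text
wrist -0.06 1127 [-0.053 -0.06   0.006] [ 0.052 -0.055  0.014]
wrist -0.055 420 [-0.045 -0.055 -0.01 ] [ 0.041 -0.05   0.013]
wrist -0.05 893 [-0.029 -0.05  -0.012] [ 0.027 -0.045  0.012]
wrist -0.045 489 [-0.036 -0.045 -0.011] [ 0.034 -0.04   0.012]
wrist -0.04 525 [-0.036 -0.04  -0.011] [ 0.034 -0.035  0.011]
wrist -0.035 455 [-0.036 -0.035 -0.011] [ 0.034 -0.03   0.012]
wrist -0.03 437 [-0.036 -0.03  -0.011] [ 0.034 -0.025  0.011]
wrist -0.025 368 [-0.036 -0.025 -0.011] [ 0.034 -0.02   0.011]
wrist -0.02 266 [-0.034 -0.02  -0.012] [ 0.032 -0.015  0.011]
wrist -0.015 64 [-0.023 -0.015 -0.01 ] [ 0.02  -0.011  0.01 ]
wrist -0.01 0  
wrist -0.005 10907 [-0.033 -0.004 -0.032] [ 0.032 -0.     0.033]
wrist -0.0 580 [-0.034  0.    -0.033] [0.032 0.005 0.033]
wrist 0.005 130 [-0.032  0.005  0.032] [0.031 0.009 0.033]
wrist 0.01 194 [-0.029  0.01   0.031] [0.03  0.015 0.032]
wrist 0.015 212 [-0.031  0.015  0.031] [0.03  0.02  0.032]
side -0.06 20 [-0.052 -0.06   0.005] [ 0.045 -0.055  0.015]
side -0.055 10 [-0.04  -0.055  0.002] [ 0.036 -0.051  0.012]
side -0.05 12 [-0.031 -0.05   0.001] [ 
[... 1052 characters left out ...]
7 -0.04  -0.011] [ 0.038 -0.035  0.007]
scene -0.035 12 [-0.021 -0.035 -0.014] [ 0.036 -0.03   0.007]
scene -0.03 14 [-0.023 -0.03  -0.013] [ 0.037 -0.026  0.007]
scene -0.025 10 [-0.026 -0.024 -0.011] [ 0.036 -0.02   0.003]
scene -0.02 10 [-0.025 -0.02  -0.011] [ 0.031 -0.015  0.007]
scene -0.015 6 [-0.027 -0.015 -0.01 ] [ 0.03  -0.013  0.008]
scene -0.01 10 [-0.015 -0.007 -0.032] [ 0.037 -0.005  0.026]
scene -0.005 158 [-0.028 -0.005 -0.035] [ 0.037 -0.     0.031]
scene -0.0 40 [-0.033  0.    -0.035] [0.037 0.005 0.03 ]
scene 0.005 19 [-0.028  0.005 -0.033] [0.036 0.009 0.026]
scene 0.01 26 [-0.022  0.01  -0.034] [0.038 0.015 0.026]
scene 0.015 31 [-0.021  0.015 -0.035] [0.037 0.02  0.027]
```

All three cameras show the fingertips about 13 mm behind the TCP at half opening. The text puts them 14 mm ahead. I trust the measurement and go lower.

Call:
jog_arm --pt "0 0 0 0 0 0 1" --pt "0 0 0 0 0 0 1" --pt "0 0 0 0 0 0 1" --pt "0 0 0 0 0 0 1" --pt "0 0.015 0 0 0 0 1" --pt "0 0.015 0 0 0 0 1" --pt "-0.004 0.006 0.004 0.014 0 0.014 1" --pt "0 0 0 0 0 0 1"

```text
time: 8.57
tool_pos: [0.547, -0.0467, 0.0467]
tcp_rot: [-1.498, -0.497, 0.532]
wrist_force: [-0.7, 0.2, 0.3]
width: 1.002
```

```bash
cat >> h.py <<'E'
def tips(p):
    s=readout.read_state(); M=R.from_rotvec(s["tcp_rot"]).as_matrix()
    P,r,c=cloud(p); L=(P-s["tool_pos"])@M
    m=(abs(L[:,2])<.012)&(abs(L[:,0])<.06)&(L[:,1]>-.05)&(L[:,1]<.03)&(p["img"][r,c].max(1)<75)
    for sg in (1,-1):
        Q=L[m&(sg*L[:,0]>.003)]
        if len(Q)>3: print("finger",sg,len(Q),"x",(Q[:,0].min().round(4),Q[:,0].max().round(4)),"tip y",np.percentile(Q[:,1],99).round(4),"-> world z",(s["tool_pos"][2]-np.percentile(Q[:,1],99)).round(4))
E
python3 - <<'E'
from h import *
goto([0.5535,-0.0478,0.052],0.658); p=read_camera("wrist"); tips(p); tinpose(p,[.5535,-.048],.125)
E
```

```text
t 8.57 pos [ 0.547  -0.0467  0.0467] tool x [ 0.791  0.612 -0.017] y [-0.024  0.003 -1.   ] F [-0.7  0.2  0.3] w 1.0 q6 -0.79
shift tool [ 0.0044 -0.0055 -0.0047]
heading 0.6583 tilt fix [-0.0168  0.     -0.0172] turn y 0.0003
finger 1 1326 x (np.float64(0.0409), np.float64(0.0554)) tip y -0.025 -> world z 0.072
finger -1 1353 x (np.float64(-0.0577), np.float64(-0.0431)) tip y -0.0236 -> world z 0.0707
tin top [ 0.5518 -0.047 ] size [104.9  63.6] z 0.0881 n 21438 rot rel jig (mod 90) 0.51
```

Call:
jog_arm --pt "0.005 0 -0.005 -0.017 0 -0.017 1" --pt "0 0 0 0 0 0 1"

```text
time: 8.88
tool_pos: [0.5556, -0.0478, 0.0475]
tcp_rot: [-1.511, -0.518, 0.513]
wrist_force: [-0.2, -0.1, 0.1]
width: 0.998
```

Run:
```python
from h import *
goto([0.5535,-0.0478,0.05],0.658)
```

```text
t 8.88 pos [ 0.5556 -0.0478  0.0475] tool x [0.791 0.612 0.003] y [ 0.004 -0.001 -1.   ] F [-0.2 -0.1  0.1] w 1.0 q6 -0.79
shift tool [-0.0016 -0.0025  0.0013]
heading 0.6581 tilt fix [0.0031 0.     0.0026] turn y 0.0001
```

Good. Grip gently and check.

Call:
jog_arm --pt "-0.001 0 0.001 0 0 0 0.65" --pt "0 0 0 0 0 0 0.65" --pt "0 0 0 0 0 0 0.65" --pt "0 0 0 0 0 0 0.65" --force 25

```text
time: 9.38
tool_pos: [0.5548, -0.0475, 0.0482]
tcp_rot: [-1.511, -0.52, 0.511]
wrist_force: [1.0, 1.2, -1.5]
width: 0.742
```

Run:
```python
from h import *
goto([0.5535,-0.0478,0.05],0.125); p=read_camera("wrist"); tips(p); tinpose(p,[.5535,-.048],.125)
```

```text
t 9.38 pos [ 0.5548 -0.0475  0.0482] tool x [0.791 0.612 0.004] y [ 0.006 -0.001 -1.   ] F [ 1.   1.2 -1.5] w 0.74 q6 -0.79
shift tool [-0.0012 -0.0018  0.0006]
heading 0.6582 tilt fix [0.0042 0.     0.004 ] turn y 0.5332
finger 1 717 x (np.float64(0.0303), np.float64(0.0444)) tip y -0.0244 -> world z 0.0726
finger -1 673 x (np.float64(-0.0464), np.float64(-0.0324)) tip y -0.0235 -> world z 0.0717
tin top [ 0.5534 -0.0477] size [91.2 65.7] z 0.0881 n 22087 rot rel jig (mod 90) 0.544
```

Call:
jog_arm --pt "0 0 0 0 0.12 0 0.65" --pt "0 0 0 0 0.12 0 0.65" --pt "0 0 0 0 0.12 0 0.65" --pt "0 0 0 0 0.12 0 0.65" --pt "0 0 0 0 0.04 0 0.65" --pt "0 0 0 0 0 0 0.65"

```text
time: 10.18
tool_pos: [0.5547, -0.0481, 0.0482]
tcp_rot: [-1.571, -0.101, 0.093]
wrist_force: [0.9, 0.7, -1.5]
width: 0.744
```

Run:
```python
from h import *
goto([0.5535,-0.0478,0.048],0.125); p=read_camera("wrist"); tips(p); tinpose(p,[.5535,-.048],.125)
```

```text
t 10.18 pos [ 0.5547 -0.0481  0.0482] tool x [0.992 0.123 0.005] y [ 0.005 -0.002 -1.   ] F [ 0.9  0.7 -1.5] w 0.74 q6 -0.25
shift tool [-0.0011  0.0002  0.0004]
heading 0.1233 tilt fix [0.0026 0.     0.0047] turn y -0.0017
finger 1 685 x (np.float64(0.0306), np.float64(0.0446)) tip y -0.0237 -> world z 0.072
finger -1 686 x (np.float64(-0.046), np.float64(-0.0321)) tip y -0.0243 -> world z 0.0725
tin top [ 0.5537 -0.0481] size [91.  65.5] z 0.0882 n 22099 rot rel jig (mod 90) 0.001
```

Call:
jog_arm --pt "0 0 0 0 0 0 1" --pt "0 0 0 0 0 0 1" --pt "0 0 0 0 0 0 1" --pt "0 -0.04 0 0 0 0 1" --pt "0 -0.04 0 0 0 0 1" --pt "0 0 0 0 0.18 0 0.45" --pt "0 0 0 0 0.18 0 0.45" --pt "0 0 0 0 0.18 0 0.45" --pt "0 0 0 0 0.18 0 0.45" --pt "0 0 0 0 0.18 0 0.45"

```text
time: 11.48
tool_pos: [0.5543, -0.0487, 0.1316]
tcp_rot: [-1.479, 0.623, -0.633]
wrist_force: [-0.3, -0.4, 0.5]
width: 0.449
```

Call:
jog_arm --pt "0 0 0 0 0.18 0 0.45" --pt "0 0 0 0 0.18 0 0.45" --pt "0 0 0 0 0.18 0 0.45" --pt "0 0 0 0 0.15 0 0.45" --pt "0 0 0 0 0 0 0.45"

```text
time: 12.1
tool_pos: [0.5541, -0.049, 0.1317]
tcp_rot: [-1.233, 1.162, -1.174]
wrist_force: [0.1, -0.1, 0.3]
width: 0.452
```

Run:
```python
from h import *
goto([0.6598,-0.1044,0.13],0.125+np.pi/2); p=read_camera("wrist"); tips(p); tinpose(p,[.5535,-.048],.125)
P,r,c=cloud(p); m=(np.hypot(P[:,0]-.66,P[:,1]+.104)<.03)&(abs(P[:,2]-.101)<.005); print(rect(P[m]) if m.sum()>5 else m.sum())
```

```text
t 12.1 pos [ 0.5541 -0.049   0.1317] tool x [ 0.055 -0.998  0.004] y [ 0.006 -0.003 -1.   ] F [ 0.1 -0.1  0.3] w 0.45 q6 1.39
shift tool [0.0612 0.0025 0.1025]
heading -1.5154 tilt fix [-0.0056 -0.      0.0038] turn y -0.0696
finger 1 1468 x (np.float64(0.0196), np.float64(0.0332)) tip y -0.0166 -> world z 0.1483
finger -1 1477 x (np.float64(-0.0319), np.float64(-0.0182)) tip y -0.0162 -> world z 0.1479
tin top [ 0.5543 -0.0483] size [65.6 65.8] z 0.0882 n 8233 rot rel jig (mod 90) 0.005
(array([ 0.66072986, -0.10403178]), array([30.27900314, 14.33650684]), 6.225576400756836)
```

Call:
jog_arm --pt "0.03 0 0.05 0 -0.07 0 0.45" --pt "0.035 0 0.05 0 0 0 0.45" --pt "0 0 0 0 0 0 0.45"

```text
time: 12.52
tool_pos: [0.6596, -0.1047, 0.1296]
tcp_rot: [-1.273, 1.105, -1.109]
wrist_force: [-0.3, 0.5, 0.9]
width: 0.453
```

Run:
```python
from h import *
goto([0.6603,-0.1042,0.055],0.125+np.pi/2)
```

```text
t 12.53 pos [ 0.6596 -0.1047  0.1296] tool x [ 0.138 -0.99   0.003] y [ 0.001 -0.002 -1.   ] F [-0.3  0.5  0.9] w 0.45 q6 1.24
shift tool [-0.0006  0.0746  0.0007]
heading -1.4323 tilt fix [-0.0008 -0.      0.0026] turn y 0.0135
```

Call:
jog_arm --pt "0 0.025 0 0 0.013 0 0.45" --pt "0 0.025 0 0 0 0 0.45" --pt "0 0.02 0 0 0 0 0.45" --pt "0 0 0 0 0 0 0.45"

```text
time: 13.02
tool_pos: [0.6578, -0.104, 0.0578]
tcp_rot: [-1.27, 1.111, -1.112]
wrist_force: [-0.3, -0.1, -0.4]
width: 0.45
```

Run:
```python
from h import *
goto([0.6603,-0.1042,0.06],0.125+np.pi/2); p=read_camera("wrist"); tips(p)
```

```text
t 13.03 pos [ 0.6578 -0.104   0.0578] tool x [ 0.131 -0.991  0.002] y [-0.001 -0.002 -1.   ] F [-0.3 -0.1 -0.4] w 0.45 q6 1.25
shift tool [ 0.0006 -0.0022  0.0024]
heading -1.439 tilt fix [0.0009 0.     0.0015] turn y 0.0068
finger 1 3870 x (np.float64(0.003), np.float64(0.0497)) tip y 0.0271 -> world z 0.032
finger -1 2521 x (np.float64(-0.0357), np.float64(-0.0031)) tip y 0.0118 -> world z 0.0473
```

Call:
jog_arm --pt "0 0 0 0 0.006 0 0.25" --pt "0 0 0 0 0 0 0.25" --pt "-0.012 0 0 0 0 0 0.25" --pt "-0.012 0 0 0 0 0 0.25" --pt "-0.012 0 0 0 0 0 0.25" --pt "-0.012 0 0 0 0 0 0.25" --pt "-0.012 0 0 0 0 0 0.25" --pt "-0.012 0 0 0 0 0 0.25" --pt "0 0 0 0 0 0 0.25"

```text
time: 14.2
tool_pos: [0.6515, -0.0275, 0.063]
tcp_rot: [-1.264, 1.107, -1.122]
wrist_force: [-0.2, -0.2, -0.5]
width: 0.251
```

```bash
cat >> h.py <<'E'
def jig(P,c=np.array([.5536,-.048]),y=.125):
    d=np.asarray(P)[...,:2]-c; return np.stack([d[...,0]*np.cos(y)+d[...,1]*np.sin(y),-d[...,0]*np.sin(y)+d[...,1]*np.cos(y)],-1)
def carr(p):
    P,r,c=cloud(p); J=jig(P); m=(J[:,0]>.083)&(J[:,0]<.116)&(abs(J[:,1])<.1)&(abs(P[:,2]-.1)<.004)
    b=(J[:,0]>.02)&(J[:,0]<.06)&(abs(J[:,1])<.13)&(abs(P[:,2]-.073)<.004)
    print("tab y",np.median(J[m,1]).round(4) if m.sum() else None,m.sum(),"bar y range",np.percentile(J[b,1],[2,98]).round(4) if b.sum() else None,b.sum())
E
python3 - <<'E'
from h import *
goto([0.6603,-0.1042,0.06],0.125+np.pi/2); print(jig(readout.read_state()["tool_pos"])); p=read_camera("wrist"); carr(p); tinpose(p,[.5535,-.048],.125); cv2.imwrite("pics/w3.png",p["img"])
p=read_camera("scene"); carr(p); tinpose(p,[.5535,-.048],.125)
E
```

```text
t 14.2 pos [ 0.6515 -0.0275  0.063 ] tool x [ 0.127 -0.992  0.005] y [ 0.008 -0.004 -1.   ] F [-0.2 -0.2 -0.5] w 0.25 q6 1.37
shift tool [ 0.0772  0.0034 -0.0011]
heading -1.4434 tilt fix [-0.0074  0.      0.0048] turn y 0.0024
[0.0997448  0.00815583]
tab y 0.0044 2622 bar y range [-0.0099  0.0249] 688
tin top [0. 0.] size [0. 0.] z nan n 0 rot rel jig (mod 90) -0.125
tab y 0.0045 38 bar y range [-0.0035  0.0259] 23
tin top [ 0.5354 -0.0762] size [7.3 9.3] z 0.0884 n 9 rot rel jig (mod 90) -0.126
  return _methods._mean(a, axis=axis, dtype=dtype,
  ret = ret.dtype.type(ret / rcount)
```

View pics/w3.png

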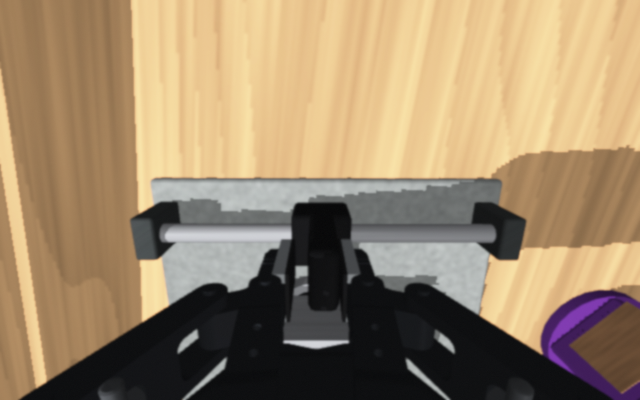

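Run:
```python
from h import *
p=read_camera("side"); tinpose(p,[.5535,-.048],.125)
s=read_camera("scene")
b=p["img"][130:250,250:400];c=s["img"][160:250,250:370]
cv2.imwrite("pics/v4.png",np.hstack([cv2.resize(b,(400,320),interpolation=3),cv2.resize(c,(400,320),interpolation=3)]))
```

```text
tin top [ 0.5519 -0.0489] size [66.  69.3] z 0.0879 n 288 rot rel jig (mod 90) 0.026
```

View pics/v4.png

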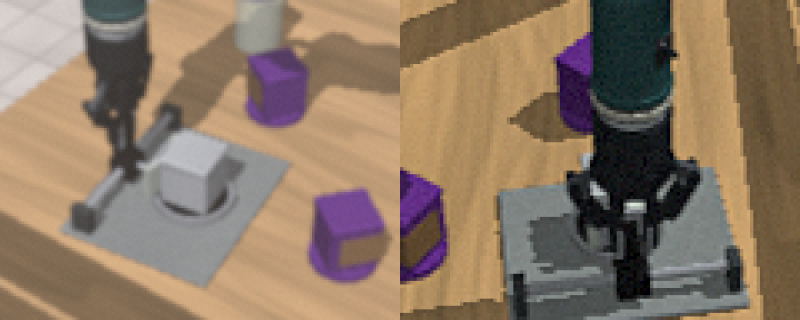

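Call:
jog_arm --pt "-0.013 0 0 0 0 0 0.25" --pt "-0.013 0 0 0 0 0 0.25" --pt "-0.013 0 0 0 0 0 0.25" --pt "-0.013 0 0 0 0 0 0.25" --pt "-0.01 0 0 0 0 0 0.25" --pt "0 0 0 0 0 0 0.25" --pt "0 0 0 0 0 0 0.25"

```text
time: 15.28
tool_pos: [0.6436, 0.0367, 0.0629]
tcp_rot: [-1.264, 1.107, -1.123]
wrist_force: [-0.0, -1.2, 1.3]
width: 0.244
```

Run:
```python
from h import *
goto(None,0.125+np.pi/2); print(jig(readout.read_state()["tool_pos"])); p=read_camera("wrist"); carr(p)
p=read_camera("side"); carr(p); tinpose(p,[.5535,-.048],.125)
```

```text
t 15.28 pos [0.6436 0.0367 0.0629] tool x [ 0.126 -0.992  0.006] y [ 0.009 -0.005 -1.   ] F [-0.  -1.2  1.3] w 0.24 q6 1.47
heading -1.4446 tilt fix [-0.0079 -0.      0.0057] turn y 0.0012
[0.09983498 0.07280273]
tab y 0.0688 2615 bar y range [0.0181 0.0896] 430
tab y 0.0697 31 bar y range [0.0302 0.1062] 74
tin top [ 0.5518 -0.049 ] size [66.  69.7] z 0.088 n 280 rot rel jig (mod 90) 0.004
```

Call:
jog_arm --pt "-0.004 0 0 0 0 0 0.25" --pt "0 0 0 0 0 0 0.25" --pt "0 0 0 0 0 0 0.45" --pt "0 0 0 0 0 0 0.45"

```text
time: 15.88
tool_pos: [0.643, 0.0399, 0.0626]
tcp_rot: [-1.263, 1.109, -1.124]
wrist_force: [-1.0, 0.8, -0.1]
width: 0.448
```

Run:
```python
from h import *
goto(None,0.125+np.pi/2); print(jig(readout.read_state()["tool_pos"])); p=read_camera("wrist"); carr(p)
p=read_camera("side"); carr(p); tinpose(p,[.5535,-.048],.125)
```

```text
t 15.88 pos [0.643  0.0399 0.0626] tool x [ 0.124 -0.992  0.005] y [ 0.008 -0.004 -1.   ] F [-1.   0.8 -0.1] w 0.45 q6 1.48
heading -1.4467 tilt fix [-0.0074  0.      0.0052] turn y -0.0009
[0.09965412 0.07603475]
tab y 0.072 2638 bar y range [0.0095 0.0999] 651
tab y 0.0677 30 bar y range [0.0299 0.11  ] 75
tin top [ 0.5517 -0.0476] size [65.5 68.3] z 0.0877 n 287 rot rel jig (mod 90) 0.011
```

Call:
jog_arm --pt "0 -0.03 0 0 0 0 0.45" --pt "0 -0.035 0 0 0 0 0.45" --pt "0 0 0 0 0 0 1" --pt "0.025 0 -0.033 0 0 0 1" --pt "0.025 0 -0.033 0 0 0 1" --pt "0.025 0 -0.033 0 0 0 1" --pt "0 0 0 0 0 0 1"

```text
time: 16.85
tool_pos: [0.5488, -0.048, 0.124]
tcp_rot: [-1.267, 1.113, -1.12]
wrist_force: [0.3, -0.8, 1.1]
width: 1.001
```

Run:
```python
from h import *
p=read_camera("wrist"); carr(p); c,t=tinpose(p,[.5535,-.048],.125); goto([*c,0.048],0.125+t+np.pi/2)
```

```text
tab y 0.0711 1650 bar y range [-0.0205  0.1092] 2415
tin top [ 0.5544 -0.0481] size [65.3 65.7] z 0.0882 n 9332 rot rel jig (mod 90) 0.0
t 16.9 pos [ 0.5501 -0.0472  0.1243] tool x [ 0.126 -0.992  0.004] y [ 0.003 -0.003 -1.   ] F [-0.1 -0.1 -0. ] w 1.0 q6 1.32
shift tool [0.0011 0.0763 0.0039]
heading -1.4446 tilt fix [-0.003   0.      0.0039] turn y 0.0011
```

Call:
jog_arm --pt "0.002 0.02 0.002 0 0 0 1" --pt "0 0.02 0 0 0 0 1" --pt "0 0.02 0 0 0 0 1" --pt "0 0.01 0 0 0 0 1" --pt "0 0 0 0 0 0 1"

```text
time: 17.52
tool_pos: [0.557, -0.046, 0.0514]
tcp_rot: [-1.264, 1.109, -1.119]
wrist_force: [1.0, -0.4, -0.7]
width: 1.0
```

Run:
```python
from h import *
goto([.5541,-.0488,0.048],0.125+np.pi/2); p=read_camera("wrist");tips(p)
```

```text
t 17.52 pos [ 0.557  -0.046   0.0514] tool x [ 0.128 -0.992  0.003] y [ 0.007 -0.002 -1.   ] F [ 1.  -0.4 -0.7] w 1.0 q6 1.32
shift tool [ 0.0024  0.0034 -0.0033]
heading -1.4426 tilt fix [-0.0063  0.      0.0028] turn y 0.0032
finger 1 1623 x (np.float64(0.0426), np.float64(0.057)) tip y -0.0242 -> world z 0.0761
finger -1 1590 x (np.float64(-0.0557), np.float64(-0.0416)) tip y -0.024 -> world z 0.0759
```

Call:
jog_arm --pt "0.002 0.004 -0.003 -0.006 0.003 0.003 1" --pt "0 0 0 0 0 0 0.65" --pt "0 0 0 0 0 0 0.65" --pt "0 0 0 0 0 0 0.65" --pt "0 0 0 0 0 0 0.65" --force 25

```text
time: 18.2
tool_pos: [0.5562, -0.0479, 0.0497]
tcp_rot: [-1.262, 1.114, -1.118]
wrist_force: [0.1, 2.1, -1.4]
width: 0.741
```

Call:
jog_arm --pt "0 0 0 0 -0.15 0 0.65" --pt "0 0 0 0 -0.15 0 0.65" --pt "0 0 0 0 -0.15 0 0.65"

```text
time: 18.58
tool_pos: [0.5552, -0.0473, 0.0497]
tcp_rot: [-1.428, 0.766, -0.768]
wrist_force: [-0.4, 2.2, -0.7]
width: 0.739
```

Run:
```python
from h import *
goto([.5541,-.0485,0.048],0.125); p=read_camera("wrist");tips(p);tinpose(p,[.5535,-.048],.125)
```

```text
t 18.57 pos [ 0.5552 -0.0473  0.0497] tool x [ 0.554 -0.833 -0.   ] y [ 0.003  0.002 -1.   ] F [-0.4  2.2 -0.7] w 0.74 q6 0.85
shift tool [ 0.0004  0.0017 -0.0016]
heading -0.9838 tilt fix [-0.0035 -0.     -0.0004] turn y -1.1088
finger 1 810 x (np.float64(0.0314), np.float64(0.0459)) tip y -0.0227 -> world z 0.0724
finger -1 748 x (np.float64(-0.045), np.float64(-0.0311)) tip y -0.0247 -> world z 0.0744
tin top [ 0.5539 -0.0485] size [65.4 91.3] z 0.0883 n 21472 rot rel jig (mod 90) 0.462
```

Tin is turning with the gripper (0.46 rad). Remaining turn: 1.11 rad.

Call:
jog_arm --pt "0 0 -0.001 0 -0.15 0 0.65" --pt "0 0 0 0 -0.15 0 0.65" --pt "0 0 0 0 -0.15 0 0.65" --pt "0 0 0 0 -0.15 0 0.65" --pt "0 0 0 0 -0.15 0 0.65" --pt "0 0 0 0 -0.15 0 0.65" --pt "0 0 0 0 -0.15 0 0.65" --pt "0 0 0 0 0 0 0.65"

```text
time: 19.62
tool_pos: [0.5544, -0.0465, 0.0496]
tcp_rot: [-1.565, -0.067, 0.062]
wrist_force: [0.2, -0.4, -2.6]
width: 0.746
```

Run:
```python
from h import *
goto([.5536,-.048,0.048],0.125); p=read_camera("wrist");tips(p);tinpose(p,[.5535,-.048],.125);carr(p)
```

```text
t 19.62 pos [ 0.5544 -0.0465  0.0496] tool x [0.997 0.082 0.004] y [ 0.003  0.005 -1.   ] F [ 0.2 -0.4 -2.6] w 0.75 q6 -0.22
shift tool [-0.0009  0.0016 -0.0014]
heading 0.082 tilt fix [-0.0049 -0.      0.0038] turn y -0.043
finger 1 689 x (np.float64(0.0305), np.float64(0.0444)) tip y -0.0243 -> world z 0.0739
finger -1 705 x (np.float64(-0.0458), np.float64(-0.0321)) tip y -0.0246 -> world z 0.0742
tin top [ 0.5536 -0.0485] size [91.1 65.9] z 0.0881 n 21513 rot rel jig (mod 90) -0.045
tab y 0.0722 3494 bar y range [0.0299 0.1085] 6469
```

Call:
jog_arm --pt "0 0 -0.001 0 -0.044 0 0.65" --pt "0 0 0 0 0 0 0.65"

```text
time: 19.92
tool_pos: [0.5543, -0.0467, 0.0497]
tcp_rot: [-1.562, -0.095, 0.09]
wrist_force: [1.7, 1.5, -2.5]
width: 0.742
```

Run:
```python
from h import *
goto([.5536,-.048,0.048],0.125); p=read_camera("wrist");tinpose(p,[.5535,-.048],.125)
```

```text
t 19.93 pos [ 0.5543 -0.0467  0.0497] tool x [0.993 0.118 0.004] y [ 0.003  0.007 -1.   ] F [ 1.7  1.5 -2.5] w 0.74 q6 -0.26
shift tool [-0.0009  0.0017 -0.0013]
heading 0.1183 tilt fix [-0.0063  0.      0.0037] turn y -0.0067
tin top [ 0.5536 -0.0484] size [91.3 65.5] z 0.0882 n 21517 rot rel jig (mod 90) -0.014
```

Call:
jog_arm --pt "0 0 0 0 -0.014 0 0.65" --pt "0 0 0 0 0 0 0.65" --pt "0 0 0 0 0 0 1" --pt "0 0 0 0 0 0 1" --pt "0 0 0 0 0 0 1" --pt "0 -0.04 0 0 0 0 1" --pt "0 -0.04 0 0 0 0 1" --pt "0 0 0 0 0 0 0.45"

```text
time: 20.98
tool_pos: [0.5538, -0.0489, 0.1317]
tcp_rot: [-1.564, -0.103, 0.1]
wrist_force: [1.0, 0.0, -1.0]
width: 0.819
```

Call:
jog_arm --pt "0 0 0 0 0.18 0 0.45" --pt "0 0 0 0 0.18 0 0.45" --pt "0 0 0 0 0.18 0 0.45" --pt "0 0 0 0 0.18 0 0.45" --pt "0 0 0 0 0.18 0 0.45" --pt "0 0 0 0 0.18 0 0.45" --pt "0 0 0 0 0.18 0 0.45" --pt "0 0 0 0 0.18 0 0.45" --pt "0 0 0 0 0.08 0 0.45" --pt "0 0 0 0 0 0 0.45"

```text
time: 22.22
tool_pos: [0.5465, -0.0493, 0.1207]
tcp_rot: [-1.274, 1.125, -1.103]
wrist_force: [-0.0, -0.1, -0.5]
width: 0.451
```

Run:
```python
from h import *
p=read_camera("wrist");tinpose(p,[.5535,-.048],.125);carr(p)
P,r,c=cloud(p); J=jig(P); m=(J[:,0]>.083)&(J[:,0]<.116)&(abs(J[:,1]-.072)<.02)&(abs(P[:,2]-.1)<.004); cc=rect(P[m]); print(cc)
goto([*cc[0],.06],0.125+np.pi/2)
```

```text
tin top [ 0.5539 -0.0484] size [65.7 65.8] z 0.0882 n 9352 rot rel jig (mod 90) 0.006
tab y 0.0711 1781 bar y range [-0.0082  0.1093] 2426
(array([0.64331519, 0.03570552]), array([30.42410469, 14.01461887]), 6.675303936004639)
t 22.27 pos [ 0.5464 -0.0493  0.1207] tool x [ 0.13  -0.992 -0.006] y [-0.014  0.004 -1.   ] F [0.2 0.4 0.4] w 0.45 q6 1.3
shift tool [-0.0714  0.0597  0.1079]
heading -1.4408 tilt fix [ 0.0135 -0.     -0.006 ] turn y 0.005
```

Call:
jog_arm --pt "-0.024 0 0.036 0.013 0.005 -0.006 0.45" --pt "-0.024 0 0.036 0 0 0 0.45" --pt "-0.023 0 0.034 0 0 0 0.45" --pt "0 0 0 0 0 0 0.45"

```text
time: 22.78
tool_pos: [0.6438, 0.036, 0.118]
tcp_rot: [-1.27, 1.115, -1.113]
wrist_force: [0.2, 0.4, 0.2]
width: 0.45
```

Run:
```python
from h import *
goto([.6433,.0357,.06],0.125+np.pi/2)
```

```text
t 22.77 pos [0.6438 0.036  0.118 ] tool x [ 0.129 -0.992  0.   ] y [-0.002 -0.001 -1.   ] F [0.2 0.4 0.2] w 0.45 q6 1.46
shift tool [ 0.0002  0.058  -0.0004]
heading -1.4415 tilt fix [ 0.0025 -0.      0.0005] turn y 0.0043
```

Call:
jog_arm --pt "0 0.02 0 0 0.004 0 0.45" --pt "0 0.02 0 0 0 0 0.45" --pt "0 0.015 0 0 0 0 0.45" --pt "0 0 0 0 0 0 0.25" --pt "0 0 0 0 0 0 0.25"

```text
time: 23.4
tool_pos: [0.6389, 0.0335, 0.0559]
tcp_rot: [-1.273, 1.123, -1.113]
wrist_force: [0.1, 0.1, 0.2]
width: 0.254
```

Call:
jog_arm --pt "0.012 0 0 0 0 0 0.25" --pt "0.012 0 0 0 0 0 0.25" --pt "0.012 0 0 0 0 0 0.25" --pt "0.012 0 0 0 0 0 0.25" --pt "0.012 0 0 0 0 0 0.25" --pt "0.01 0 0 0 0 0 0.25" --pt "0 0 0 0 0 0 0.25"

```text
time: 24.28
tool_pos: [0.6491, -0.0415, 0.0576]
tcp_rot: [-1.271, 1.123, -1.115]
wrist_force: [-0.1, -0.5, -0.5]
width: 0.252
```

Run:
```python
from h import *
goto(None,0.125+np.pi/2); print(jig(readout.read_state()["tool_pos"])); p=read_camera("wrist"); carr(p)
p=read_camera("side"); carr(p); tinpose(p,[.5535,-.048],.125)
```

```text
t 24.27 pos [ 0.6491 -0.0415  0.0576] tool x [ 0.123 -0.992  0.   ] y [-0.007 -0.001 -1.   ] F [-0.1 -0.5 -0.5] w 0.25 q6 1.35
heading -1.4473 tilt fix [0.0073 0.     0.0004] turn y -0.0015
[ 0.09551924 -0.00549611]
tab y -0.0027 2753 bar y range [-0.0228  0.0108] 673
tab y -0.0046 19 bar y range [-0.0406  0.035 ] 40
tin top [ 0.5519 -0.0481] size [67.3 68.7] z 0.0875 n 292 rot rel jig (mod 90) -0.01
```

Call:
jog_arm --pt "0.013 0 0 0 0 0 0.25" --pt "0.013 0 0 0 0 0 0.25" --pt "0.013 0 0 0 0 0 0.25" --pt "0.013 0 0 0 0 0 0.25" --pt "0.01 0 0 0 0 0 0.25" --pt "0 0 0 0 0 0 0.25"

```text
time: 25.12
tool_pos: [0.6573, -0.1064, 0.0578]
tcp_rot: [-1.271, 1.122, -1.114]
wrist_force: [-0.1, -0.4, 0.1]
width: 0.251
```

Run:
```python
from h import *
goto(None,0.125+np.pi/2); print(jig(readout.read_state()["tool_pos"])); p=read_camera("wrist"); carr(p)
p=read_camera("side"); carr(p); tinpose(p,[.5535,-.048],.125)
```

```text
t 25.12 pos [ 0.6573 -0.1064  0.0578] tool x [ 0.124 -0.992  0.   ] y [-0.007 -0.001 -1.   ] F [-0.1 -0.4  0.1] w 0.25 q6 1.25
heading -1.4462 tilt fix [0.0071 0.     0.0002] turn y -0.0004
[ 0.09565669 -0.07085444]
tab y -0.0681 2721 bar y range [-0.0884 -0.0185] 452
tab y -0.0653 16 bar y range [-0.1043  0.0314] 52
tin top [ 0.5517 -0.0473] size [65.7 65.6] z 0.0879 n 287 rot rel jig (mod 90) 0.023
```

Push about 4 mm more (carriage ≈ 0.007 → 0.003), then open, lift clear and look.

Call:
jog_arm --pt "0.004 0 0 0 0 0 0.25" --pt "0 0 0 0 0 0 0.25" --pt "0 0 0 0 0 0 0.45" --pt "0 0 0 0 0 0 0.45" --pt "0 -0.03 0 0 0 0 0.45" --pt "0 -0.04 0 0 0 0 0.45" --pt "0 -0.05 -0.04 0 0 0 0.45" --pt "0 -0.05 -0.04 0 0 0 0.45" --pt "0 -0.02 -0.04 0 0 0 0.45" --pt "0 0 0 0 0 0 0.45"

```text
time: 26.48
tool_pos: [0.5394, -0.1236, 0.2522]
tcp_rot: [-1.274, 1.119, -1.112]
wrist_force: [1.6, -0.4, 0.3]
width: 0.452
```

Run:
```python
from h import *
goto(None); p=read_camera("wrist"); carr(p);tinpose(p,[.5535,-.048],.125); cv2.imwrite("pics/w5.png",p["img"])
s=read_camera("scene"); carr(s); tinpose(s,[.5535,-.048],.125)
for t in ["face_two","face_one","tab_top"]:
  for d in spotter.spot_point(s,t)[:3]: w=onplane(s,d["location"],.1 if t=="tab_top" else .05); print(t,round(d["p"],2),d["location"],w.round(3),jig(w).round(4))
c=cv2.resize(s["img"][160:260,240:370],(520,400),interpolation=3)
cv2.imwrite("pics/v6.png",np.hstack([c,cv2.resize(p["img"],(280,400))]))
```

```text
t 26.48 pos [ 0.5394 -0.1236  0.2522] tool x [ 0.128 -0.992  0.001] y [-0.007 -0.002 -1.   ] F [ 1.6 -0.4  0.3] w 0.45 q6 1.18
heading -1.4422 tilt fix [0.0076 0.     0.0011] turn y None
tab y -0.071 523 bar y range [-0.1074 -0.0336] 865
tin top [ 0.5541 -0.0483] size [64.6 65.7] z 0.0882 n 3925 rot rel jig (mod 90) 0.005
tab y -0.071 21 bar y range [-0.1064  0.0269] 97
tin top [ 0.5576 -0.0471] size [68.9 65.6] z 0.0884 n 249 rot rel jig (mod 90) -0.027
face_two 0.9 [244.1, 228.4] [ 0.612 -0.292  0.05 ] [ 0.0273 -0.2496]
face_two 0.86 [315.4, 182.4] [ 0.363 -0.041  0.05 ] [-0.1886  0.0304]
face_two 0.67 [315.0, 221.2] [ 0.584 -0.045  0.05 ] [ 0.0309 -0.0013]
face_one 0.92 [300.5, 178.9] [ 0.338 -0.101  0.05 ] [-0.2208 -0.0257]
face_one 0.86 [259.9, 223.7] [ 0.59  -0.239  0.05 ] [ 0.0126 -0.1946]
face_one 0.8 [319.8, 214.8] [ 0.552 -0.028  0.05 ] [0.0008 0.0203]
tab_top 0.74 [301.4, 224.0] [ 0.648 -0.09   0.1  ] [ 0.0883 -0.0537]
```

View pics/v6.png

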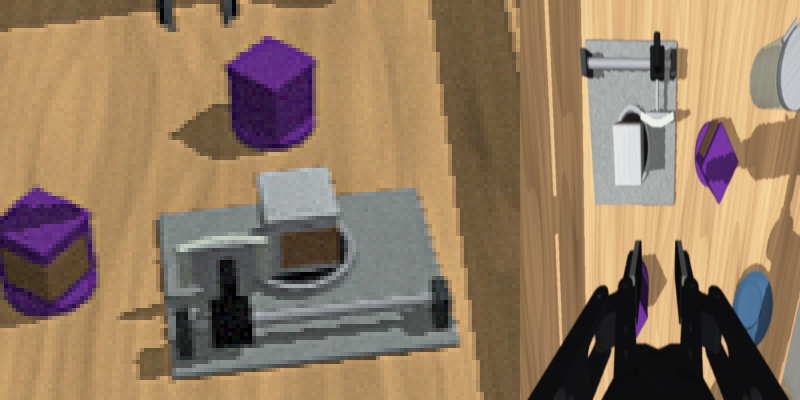

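The labelled face looks at the rail, the bar is at its start end and the robot is clear. Handing in.

```bash
python3 -c "
from h import *
print(bot.finish_job())"
```

```text
the job is handed in; nothing more can be done
None
```

I rubbed both labelled faces and handed the job in at about 26.6 s of the 72 s allowed. No verdict is reported back.

**What I did:** I turned the tin about 0.53 rad to square the first face, then pushed the carriage from about 0.006 to 0.147 m. Next I turned the tin a quarter turn counter-clockwise and pushed the carriage back. Mid-rail on each pass, the tin was square within about 0.03 rad with the bar level with it. I did not measure the contact force between bar and tin.

**Last checks, before handing in:**
- **Carriage:** about 4 mm from its start end, against the 12 mm allowed.
- **Tin:** square to the rail within 0.005 rad by the wrist camera, with its top at 88 mm, so it is down in its seat. The paper label faces the rail.
- **Robot:** the gripper is clear of everything, at a tool height of 0.25 m.
- **Bystanders:** I kept clear of the bowl, saucer, jar and scoop but did not re-measure where they stand.

**What disagreed or failed:**
- **Fingertip position:** all three cameras put the fingertips 13 to 25 mm behind the TCP, depending on opening, where the text says 14 mm ahead. My first grasp closed on air above the tin, and I re-gripped lower using the measured value.
- **Scene camera:** its coarser reading of the final tin angle was -0.027 rad.
- **Networks:** they also took the purple look-alikes for the tin, so I ignored those detections.

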